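Hook a stir bar out of the block warmer

TASK

A magnetic stir bar has fallen into the narrow gap between the two metal heat blocks of the block warmer. Take the hooked pick from its rest, reach its tip down into the gap behind the bar and drag the bar out of the open front end of the gap. Then put the pick back on its rest and put the stir bar in the steel tray, leaving the bottle, the vial and the tube rack where they stand.

Things in the scene. Friction and masses are not known exactly. Their poses are not given: they have to be found in the camera images.
- heater: White block warmer fixed to the bench, 250 (x) x 160 (y) mm, flat dark steel deck at z = 40 mm. Origin: centre of underside; x points to its back, away from the robot within 0.25 rad; z up. Two aluminium blocks side by side on the deck, each 130 x 60 x 40 mm high, from x = -15 to 115 mm, tops at z = 80 mm. The deck before them is bare (x = -125 to -15 mm).
- gap_mouth (a point): Middle of the open front end of the gap between the blocks, at deck height (warmer frame x = -15, y = 0, z = 40 mm; same axes). From here the gap runs 120 mm straight back along +x to a closing wall. It is 15 mm wide, 40 mm deep, open at the top and front; its floor is the deck.
- bar_center (a point): Centre of the loose white plastic stir bar: octagonal rod 45 mm long (along its x), 10 mm across flats, 20 g. At the start it lies on the gap's floor, roughly along it, centre 5 mm above the deck and 45 to 70 mm inside the mouth, at least 27 mm free behind its back end; its x then points to the warmer's back.
- pick_grip (a point): Centre of the loose pick's handle (60 to 130 g). Grey handle 100 mm long along x (-50 to 50 mm), 14 x 14 mm in section; then a 6 mm steel rod goes on along +x to x = 110 mm, bends square down (own -z) and ends 68 mm below the handle's axis. z is up on the rest. It balances within 30 mm of this point.
- hook_tip (a point): Lowest point of the pick's bent tip (6 mm thick, round end): 110 mm along x and 68 mm below the handle's centre. Same axes as the pick.
- pick_rest: Pick's rest, fixed, left or right of the warmer. Origin: centre of underside. Base 110 x 80 x 10 mm; posts at x = -38 and 38 mm, 8 mm thick, 30 mm wide, each with an open-topped notch 20 mm wide (y), 12 mm deep, floor at z = 78 mm. The handle lies along x in both notches, centre near x = y = 0, z = 85 mm, hook hanging beyond the +x end. Lifts straight up; fingers fit between the posts.
- tray: Loose square steel tray, 120 x 120 mm outside, 18 mm high, 3 mm walls and floor, 350 g, on the other side of the warmer. Origin: centre of its underside, z up.
- bottle: Glass bottle with blue cap, 66 mm across, 120 mm high, a bystander. Origin: centre of its underside.
- vial: Wide glass vial with white cap, 48 mm across, 85 mm high, a bystander. Origin: centre of its underside.
- tube_rack: White tube rack 90 x 130 x 28 mm with grey caps to 36 mm, a bystander. Origin: centre of its underside.
Not all that is in view belongs to the job. There is more than one size of the part that bears pick_grip; the job needs the larger. Leave any turquoise look-alike of the tray alone.

How it is judged:
On the way, in this order (a step that is already met when the one before it is completed fails the run):
1. the pick is lifted off its rest (z of pick_grip in the frame of pick_rest above 0.105 m), for 0.1 s.
2. the pick's tip is down in the gap, behind the bar (x of hook_tip in the frame of bar_center above 0.02 m and x of hook_tip in the frame of heater above -0.01 m and y of hook_tip in the frame of heater between -0.0075 and 0.0075 m and z of hook_tip in the frame of heater below 0.052 m), for 0.1 s.
3. the bar is wholly out of the front end of the gap (x of bar_center in the frame of heater below -0.037 m), for 0.1 s.
At the end, for the whole second after the job is handed in: The bar lies at rest on the tray's floor (centre within 57 mm of the tray's along both its axes, under 13 mm up), the tray stands flat, and the pick rests in both notches (centre within 25 mm of the rest's, 80 to 90 mm up) (x of bar_center in the frame of tray between -0.057 and 0.057 m and y of bar_center in the frame of tray between -0.057 and 0.057 m and z of bar_center in the frame of tray between 0.003 and 0.013 m and angle between tray's own z axis and vertical below 0.05 rad and height (world z) of tray below 0.005 m and z of pick_grip in the frame of pick_rest between 0.08 and 0.09 m and y of pick_grip in the frame of pick_rest between -0.006 and 0.006 m and horizontal distance between pick_grip and pick_rest below 0.025 m and angle between the x axis of pick_grip and the x axis of pick_rest, either way round below 0.12 rad and linear speed of each of stir_bar, pick below 0.02 m/s); the robot touches nothing.
It fails at once if the bottle, the vial or the tube rack is moved by more than 30 mm (distance of any of bottle, vial, tube_rack from where it was at the start of the episode above 0.03 m).
It also fails if it takes over 58 s, if anything falls off the work surface, if the arm or the gripper's body presses on something with over 40 N, if the wrist force passes 120 N, or if a joint passes its speed limit or range.

ROBOT

A 6-joint arm with a two-finger parallel gripper is mounted at the origin on the work surface. World frame = base frame: x ahead of the robot, y to its left, z up, the work surface at z = 0. Lengths are in m, angles in rad, forces in N, time in s.
With the tool pointing down it reaches from about 0.275 to 1 m from the base axis. Payload 8.4 kg.
Tool frame: the origin (TCP) lies on the centre line of the jaws, within the pads' length; the fingertips stand 17 mm ahead of it and the grasp point (between the pads) lies 2 mm behind it (bot.tcp_to_tips is the z of the fingertips in the tool frame, in m); z points along the fingers, y is the line along which they close (so a half turn about z gives the same grasp; the last joint's range is limited). The gripper opens to 85 mm and grips with 20 to 120 N. Pads are 22 mm wide; open, the fingers measure 114 mm over their backs; the gripper's body (76 mm by 85 mm) begins 54 mm behind the grasp point. The pads swing forward as they close: fully open they stand 13 mm farther back than shut.
Start: joints at [-1.197, 0.353, 1.633, -0, 1.155, -0.002], TCP at [0.229, -0.581, 0.248] pointing down, gripper open.
Joint ranges: [-2.63, 2.63], [-0.92, 2.1], [0.06, 2.66], [-1.3, 4.44], [0, 2.69], [-3.02, 3.02]. Speed limits (rad/s): [2.22, 2.22, 2.79, 3.14, 3.14, 3.14].

INTERFACE

Orientations are given as a unit quaternion [x, y, z, w].
In Python, from workcell import bot, hand, kinematics, get_obs, vision, hand_in gives the robot as it stands. The module is installed in compiled form; this text tells all that it offers. Calls block until the motion is done:
- bot.reach(position, orientation): joint-space move of the TCP to a pose.
- bot.servo_line(position, ori=None, velocity=0.15): straight line of the TCP; ori=None keeps the orientation; velocity is the mean speed in m/s.
- bot.goto_joints(angles): joint-space move.
- hand.move_gripper(opening, strength=None): finger opening in m; strength is the grip in N (None keeps the last); returns when the fingers have stopped.
- bot.dwell(seconds).
- kinematics.solve_ik(position, orientation): joint angles nearest the present ones, or None.
- get_obs(): the state.
- vision.read_camera(name): name is "scene" or "top"; returns a dict with "frame" (384x512x3 uint8, red, green, blue), "intrinsics" (3x3 intrinsics, pixels), "dist" ([k1, k2, p1, p2, k3] as OpenCV has them; the pictures are not rectified), "view" (4x4, takes a point from world to camera coordinates). Camera axes: x right, y down, z forward; pixel columns grow to the right and rows downward; lengths in m; the calibration is good to about 2 mm. A picture is of the moment at which its call begins. There is no depth.
A pose or a line that the arm cannot do raises bot.IKError and nothing moves.
- hand_in(): hands the job in; it is judged then, once.
The state is a dict: "time_s": time; "joint_pos": joint angles; "joint_vel": joint speeds; "joint_efforts": joint torques, N m; "position": TCP position; "orientation": TCP orientation; "wrist_force": force on the tool from outside, world axes, zero at the start; "ft_torque": the same for the moment, N m; "gripper_width": finger opening in m; "grip_force": force on a finger pad.
Only numpy, scipy, OpenCV 4.12 (cv2) and the standard library are available. Lean on these libraries where they do the work, as an engineer would, in place of code of your own. Each camera call takes 0.05 s, during which the arm holds its last target. There are 200 camera calls.

## Working session

There is one attempt and no reset: what is moved stays moved. The work goes in short steps, each a Python script; the robot and the scene stay as the last script left them, time stands still between calls to the robot, and variables do not carry over. Pictures are saved under pics/ and viewed, at most 10 in all, crops included, and the job is handed in when it is done.

```bash
mkdir -p pics
cat > h.py <<'E'
import numpy as np, cv2
from workcell import bot, hand, kinematics, get_obs, vision, hand_in
def cam(n):
    c=vision.read_camera(n); return c
def ray(c,uv):
    K=np.array(c["intrinsics"],float);D=np.array(c["dist"],float);V=np.array(c["view"],float)
    n=cv2.undistortPoints(np.array(uv,float).reshape(-1,1,2),K,D).reshape(-1,2)
    d=np.c_[n,np.ones(len(n))]@V[:3,:3]
    o=-V[:3,:3].T@V[:3,3]
    return o,d
def onz(c,uv,z):
    o,d=ray(c,uv); return o+d*((z-o[2])/d[:,2])[:,None]
def proj(c,P):
    V=np.array(c["view"],float)
    p,_=cv2.projectPoints(np.array(P,float).reshape(-1,1,3),cv2.Rodrigues(V[:3,:3])[0],V[:3,3],np.array(c["intrinsics"],float),np.array(c["dist"],float)); return p.reshape(-1,2)
E
python3 - <<'E'
from h import *
import pickle
for n in("scene","top"):
    c=cam(n); pickle.dump(c,open(n+".pkl","wb"))
    cv2.imwrite(f"pics/{n}0.png",cv2.resize(c["frame"][:,:,::-1],(800,600),interpolation=cv2.INTER_CUBIC))
    V=c["view"];print(n,-V[:3,:3].T@V[:3,3],V[2,:3],c["intrinsics"][0])
E
```

```text
scene [ 0.98183399 -0.61590041  1.18099447] [-0.3631686   0.40519514 -0.83900266] [484.79473436   0.         251.87570825]
top [ 0.42539649 -0.06609392  1.37112048] [ 0.07193871 -0.00905719 -0.99736793] [475.65299502   0.         249.92084555]
```

View pics/top0.png

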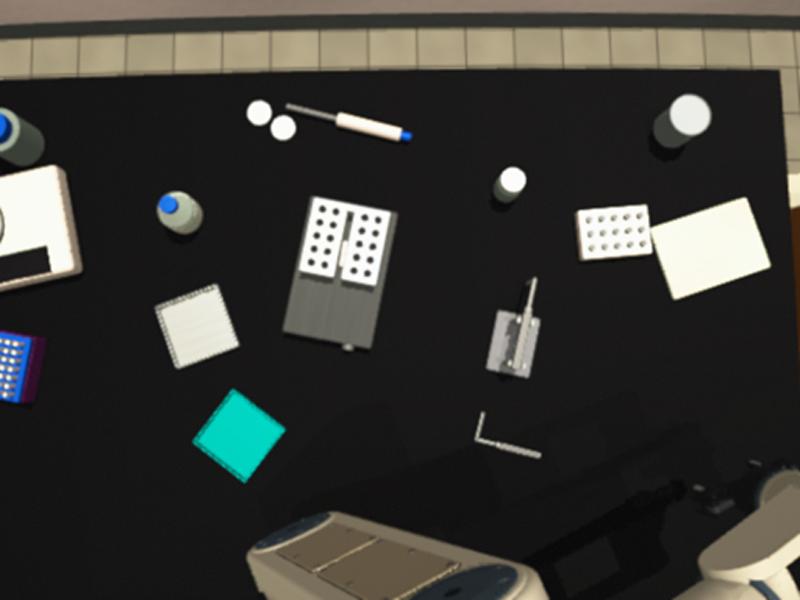

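View pics/scene0.png

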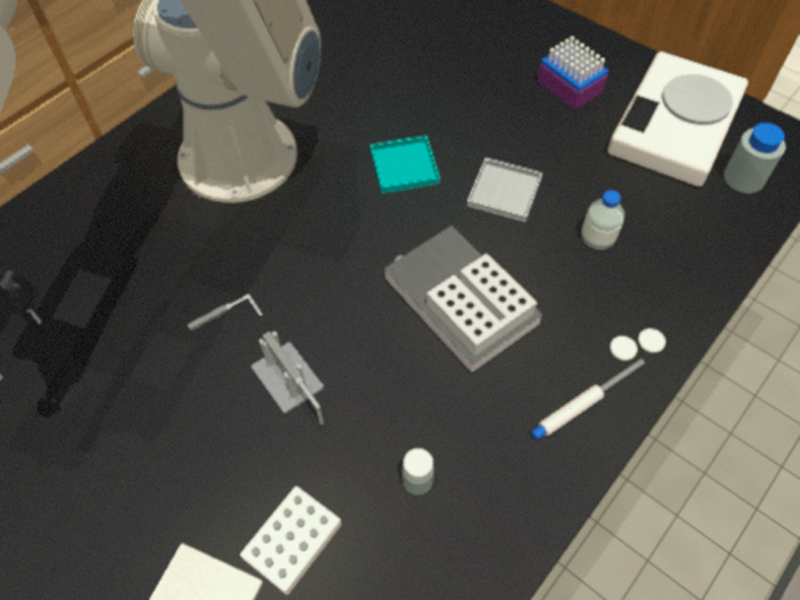

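The top view (800-px scale) shows the heater at (340,272), with the white bar in the gap near (345,253). Other parts:
- **Picks:** one on the rest at (520,325), one lying on the bench at (508,440). The one on the rest is longer, so it is the larger one.
- **Trays:** steel at (197,326) and a turquoise look-alike at (240,435).
- **Bystanders:** bottle at (180,212), vial at (510,185), rack at (613,232).

Next I'll confirm with one enlarged crop and measure.

Run:
```python
from h import *
import pickle
t=pickle.load(open("top.pkl","rb"));s=pickle.load(open("scene.pkl","rb"))
def crop(c,x,y,w,h,k): return cv2.resize(c["frame"][y:y+h,x:x+w,::-1],(w*k,h*k),interpolation=cv2.INTER_CUBIC)
a=crop(t,175,120,85,110,5)      # heater top
b=crop(t,300,170,60,130,4)[:550]
im=np.zeros((600,800,3),np.uint8)
im[:a.shape[0],:a.shape[1]]=a
im[:b.shape[0],430:430+b.shape[1]]=b
cv2.imwrite("pics/crop1.png",im)
a=crop(s,150,190,70,90,6)
b=crop(s,240,140,110,100,3)
im=np.zeros((600,800,3),np.uint8); im[:a.shape[0],:a.shape[1]]=a; im[:b.shape[0],430:430+b.shape[1]]=b
cv2.imwrite("pics/crop2.png",im)
g=t["frame"].astype(int); hsv=cv2.cvtColor(t["frame"],cv2.COLOR_RGB2HSV)
def comps(mask,roi,z,nm,k=1):
    x,y,w,h=roi; m=np.zeros(mask.shape,np.uint8); m[y:y+h,x:x+w]=mask[y:y+h,x:x+w]
    cs,_=cv2.findContours(m,cv2.RETR_EXTERNAL,cv2.CHAIN_APPROX_NONE)
    for cc in sorted(cs,key=cv2.contourArea)[::-1][:k]:
        P=onz(t,cc.reshape(-1,2),z); r=cv2.minAreaRect((P[:,:2]*1000).astype(np.float32))
        print(nm,np.round(cv2.boundingRect(cc)),"c",np.round(r[0],1),"size",np.round(r[1],1),"ang",round(r[2],1))
br=(g.min(2)>150).astype(np.uint8)
comps(br,(185,120,75,70),0.08,"blocks",3)
gr=(g.min(2)>50).astype(np.uint8)
comps(gr,(175,120,85,110),0.04,"heater",1)
comps((g.min(2)>100).astype(np.uint8),(95,175,62,65),0.018,"tray",1)
comps((g.min(2)>60).astype(np.uint8),(95,175,62,65),0.018,"tray60",1)
comps((g.min(2)>60).astype(np.uint8),(300,175,60,75),0.01,"rest@.01",1)
comps((g.min(2)>60).astype(np.uint8),(295,255,60,45),0.007,"smallpick",1)
```

```text
blocks [191 126  59  57] c [630.2   1.9] size [139.4 133.3] ang 77.7
heater [181 125  74 100] c [576.9  13.1] size [163.2 264.6] ang 77.7
tray [100 182  53  54] c [487.6 277.5] size [122.5 124. ] ang 19.7
tray60 [ 99 181  54  55] c [487.4 278.1] size [125.9 127.1] ang 19.7
rest@.01 [311 177  35  65] c [ 482.2 -309.6] size [ 83.7 185.4] ang 77.2
smallpick [304 263  43  31] c [ 264.3 -280.4] size [135.6  52.2] ang 53.2
```

View pics/crop1.png

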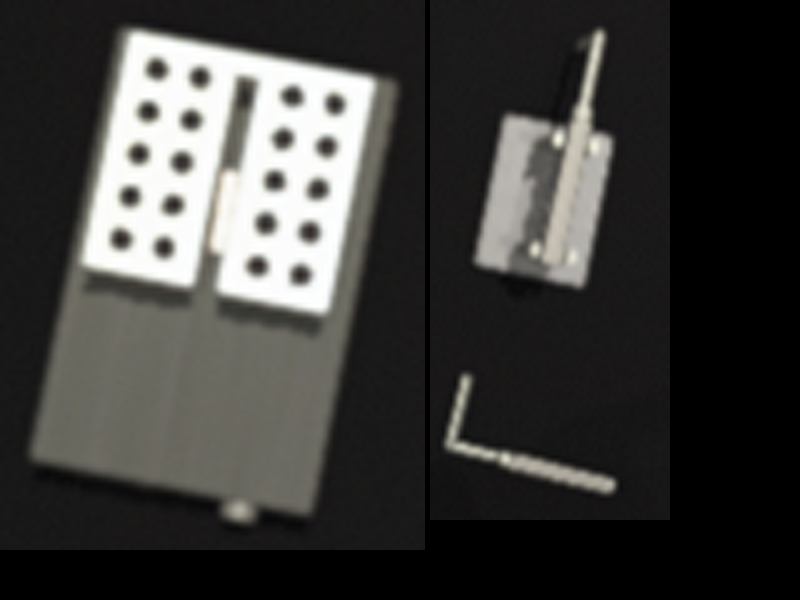

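View pics/crop2.png

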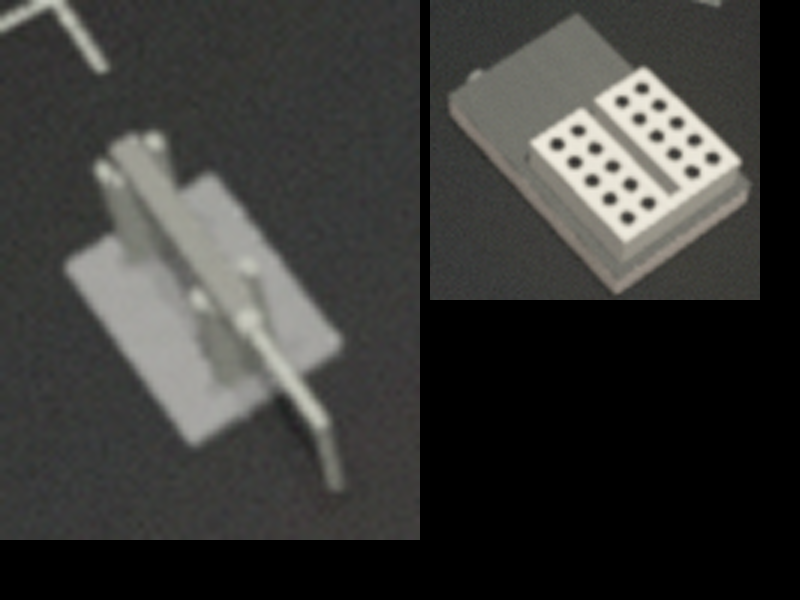

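The crops confirm it. The pick on the rest has a long handle and a bent hook, with its elbow at top crop (600,33); the one on the bench is clearly smaller. The bar is in the gap at top crop (222,212). Now I'll refine the positions to sub-pixel level.

Run:
```python
from h import *
import pickle
t=pickle.load(open("top.pkl","rb"));s=pickle.load(open("scene.pkl","rb"))
G=cv2.cvtColor(t["frame"],cv2.COLOR_RGB2GRAY).astype(np.float32)
def samp(o,yaw,xs,ys,z):
    X,Y=np.meshgrid(xs,ys,indexing="ij");c,q=np.cos(yaw),np.sin(yaw)
    P=np.stack([o[0]+c*X-q*Y,o[1]+q*X+c*Y,0*X+z],-1)
    p=proj(t,P.reshape(-1,3)).reshape(X.shape+(2,)).astype(np.float32)
    return cv2.remap(G,p[...,0],p[...,1],cv2.INTER_CUBIC)
def cross(a,v,lv):
    b=a>lv; i=np.where(b[1:]!=b[:-1])[0]
    return [round(float(1000*(v[k]+(lv-a[k])/(a[k+1]-a[k])*(v[1]-v[0]))),1) for k in i]
H=np.array([.5813,.0126]);yaw=np.radians(-12.3)
ys=np.arange(-.085,.0851,.0005)
for x0,x1 in((.0,.01),(.03,.045),(.092,.1),(-.01,.112)):
    I=samp(H,yaw,np.arange(x0,x1,.001),ys,.08).mean(0); print("blk y edges x",x0,cross(I,ys,140),cross(I,ys,180))
xs=np.arange(-.15,.14,.0005)
for y in(-.06,.06,): print("blk x edges y",y,cross(samp(H,yaw,xs,np.array([y-.003,y,y+.003]),.08).mean(1),xs,140))
for y in(-.05,.05): print("deck x edges",y,cross(samp(H,yaw,xs,np.array([y]),.04).mean(1),xs,50))
I=samp(H,yaw,xs,np.arange(-.003,.0031,.001),.05).mean(1); print("bar x",cross(I,xs,140),cross(I,xs,110),I.max())
# rest
R=np.array([.45,-.31]);yr=np.radians(-12.8)
rs=np.arange(-.1,.1,.0005)
for x in(-.03,-.02,-.01,0,.01,.02,.03,.1):
    I=samp(R,yr,np.array([x-.002,x,x+.002]),rs,.085).mean(0); print("h",x,cross(I,rs,150),cross(I,rs,65),I.max())
print(I[::10].astype(int))
for a in(.015,.03,): print("base y",cross(samp(R,yr,np.array([-.045,.0,.03])[:,None].ravel(),rs,.01).mean(0),rs,65))
print("base x",[cross(samp(R,yr,rs,np.array([y]),.01)[:,0],rs,65) for y in(-.03,.03)])
def tri(a,b):
    o1,d1=ray(t,[a]);o2,d2=ray(s,[b]);d1=d1[0];d2=d2[0]
    k=np.linalg.lstsq(np.c_[d1,-d2],o2-o1,rcond=None)[0]; A=o1+k[0]*d1;B=o2+k[1]*d2
    return (A+B)/2,np.linalg.norm(A-B)
print("elbow",tri((300+(600-430)/4-.375,170+33/4-.375),(150+320/6-.4,190+420/6-.4)))
print("rod root",tri((300+(583-430)/4-.375,170+110/4-.375),(150+247/6-.4,190+320/6-.4)))
print("tips",bot.tcp_to_tips,get_obs()["orientation"],get_obs()["time_s"],get_obs()["gripper_width"])
```

```text
blk y edges x 0.0 [-70.3, -54.1, -46.5, -30.0, -22.4, 0.2, 4.5, 22.3, 29.7, 46.2, 54.1, 70.3] [-69.1, -55.5, -45.2, -31.4, -20.9, -4.4, 5.9, 21.0, 31.0, 44.6, 55.3, 69.0]
blk y edges x 0.03 [-70.3, 70.2] [-69.0, 3.2, 5.8, 68.9]
blk y edges x 0.092 [-70.3, -53.8, -46.3, -30.3, -21.8, -5.2, 5.0, 21.8, 29.8, 45.6, 54.3, 70.6] [-69.0, -55.0, -45.0, -31.8, -20.3, -6.3, 6.1, 20.6, 31.1, 44.3, 55.7, 69.2]
blk y edges x -0.01 [-70.3, 1.9, 3.8, 70.4] [-69.0, -53.0, -47.2, -28.9, -23.0, -4.4, 5.8, 23.0, 28.8, 47.0, 53.1, 69.1]
blk x edges y -0.06 [-17.0, 117.6]
blk x edges y 0.06 [-17.4, 117.4]
deck x edges -0.05 [-135.0, 55.4, 57.0, 128.2]
deck x edges 0.05 [-126.4, 128.0]
bar x [7.0, 57.4, 107.7, 123.3] [-12.2, 3.6, 4.9, 89.8, 106.2, 124.1] 256.29047
h -0.03 [-15.8, 13.1, 32.1, 56.1] [-19.3, 59.6] 193.43062
h -0.02 [-16.3, 13.0, 31.2, 56.2] [-19.5, 59.4] 195.9069
h -0.01 [-16.3, 12.7, 30.5, 56.1] [-19.6, 59.3] 197.72577
h 0 [-16.1, 12.2, 31.0, 55.8] [-19.6, 59.3] 196.51222
h 0.01 [-16.2, 12.1, 37.2, 55.7] [-19.4, 59.3] 196.34212
h 0.02 [-16.8, 12.0, 36.8, 56.2] [-19.8, 59.3] 195.97511
h 0.03 [-16.7, -2.5, -0.9, 12.1, 15.6, 21.2, 35.4, 55.9] [-19.9, 59.1] 211.48108
h 0.1 [2.4, 7.9] [-0.2, 11.1] 205.75232
[ 25  25  25  25  25  25  25  25  24  25  25  25  26  25  26  26  25  26
  26  23  70 205  85  59  32  24  23  25  25  26  25  25  26  25  26  25
  25  25  25  26]
base y [-34.0, 49.5]
base y [-34.0, 49.5]
base x [[-61.6, 51.2], [-61.4, 52.3]]
elbow (array([ 0.55776861, -0.32899936,  0.09242176]), np.float64(0.0009488064548275043))
rod root (array([ 0.50494841, -0.31594591,  0.0947942 ]), np.float64(0.002449912737500632))
tips 0.017 [ 9.82399111e-01  1.86793053e-01 -1.05331773e-04 -5.75072308e-04] 0.1 0.08544810543644493
```

```bash
cat >> h.py <<'E'
H=np.array([.5814,.0128]);YH=np.radians(-12.3)
def hp(x,y=0): return H+np.array([np.cos(YH)*x-np.sin(YH)*y,np.sin(YH)*x+np.cos(YH)*y])
def q(th): return [np.cos(th/2),np.sin(th/2),0,0]
def st(m=""):
    o=get_obs(); print(m,"t",round(o["time_s"],2),"p",np.round(o["position"],4),"w",round(o["gripper_width"],4),"F",np.round(o["wrist_force"],1),"g",np.round(o["grip_force"],1)); return o
E
python3 - <<'E'
from h import *
import pickle
t=pickle.load(open("top.pkl","rb"))
G=cv2.cvtColor(t["frame"],cv2.COLOR_RGB2GRAY).astype(np.float32)
R=np.array([.45,-.31]);yr=np.radians(-12.8);c,s=np.cos(yr),np.sin(yr)
def at(x,y): return R+np.array([c*x-s*y,s*x+c*y])
def prof(z,pts): 
    p=proj(t,[[*at(x,y),z] for x,y in pts]).astype(np.float32)
    return cv2.remap(G,p[None,:,0],p[None,:,1],cv2.INTER_CUBIC)[0]
xs=np.arange(-.08,.14,.004)
print("along",list(zip((xs*1000).astype(int),prof(.085,[(x,.0045) for x in xs]).astype(int))))
ys=np.arange(-.03,.03,.002)
for x in(-.02,.02): print("across",x,list(zip(np.round(ys*1000).astype(int),prof(.085,[(x,y) for y in ys]).astype(int))))
for x in(.065,.08,.09,.1):
    v=prof(.085,[(x,y) for y in ys])-30; v[v<40]=0; print("rod y",x,round(float((v*ys).sum()/v.sum()*1000),1))
E
```

```text
along [(np.int64(-80), np.int64(23)), (np.int64(-76), np.int64(24)), (np.int64(-72), np.int64(23)), (np.int64(-67), np.int64(22)), (np.int64(-63), np.int64(34)), (np.int64(-59), np.int64(120)), (np.int64(-55), np.int64(167)), (np.int64(-51), np.int64(158)), (np.int64(-47), np.int64(180)), (np.int64(-43), np.int64(187)), (np.int64(-39), np.int64(188)), (np.int64(-35), np.int64(186)), (np.int64(-31), np.int64(185)), (np.int64(-27), np.int64(189)), (np.int64(-23), np.int64(189)), (np.int64(-19), np.int64(188)), (np.int64(-15), np.int64(190)), (np.int64(-11), np.int64(190)), (np.int64(-7), np.int64(189)), (np.int64(-3), np.int64(190)), (np.int64(0), np.int64(191)), (np.int64(4), np.int64(190)), (np.int64(8), np.int64(192)), (np.int64(12), np.int64(191)), (np.int64(16), np.int64(192)), (np.int64(20), np.int64(192)), (np.int64(24), np.int64(194)), (np.int64(28), np.int64(194)), (np.int64(32), np.int64(194)), (np.int64(36), np.int64(195)), (np.int64(40), np.int64(193)), (np.int64(44), np.int64(198)), (np.int64(48), np.int64(197)), (np.int64(52), np.int64(205)), (np.int64(56), np.int64(218))
[... 1890 characters left out ...]
(np.int64(-12), np.int64(182)), (np.int64(-10), np.int64(178)), (np.int64(-8), np.int64(178)), (np.int64(-6), np.int64(178)), (np.int64(-4), np.int64(177)), (np.int64(-2), np.int64(175)), (np.int64(0), np.int64(177)), (np.int64(2), np.int64(184)), (np.int64(4), np.int64(190)), (np.int64(6), np.int64(194)), (np.int64(8), np.int64(196)), (np.int64(10), np.int64(182)), (np.int64(12), np.int64(150)), (np.int64(14), np.int64(101)), (np.int64(16), np.int64(74)), (np.int64(18), np.int64(76)), (np.int64(20), np.int64(84)), (np.int64(22), np.int64(90)), (np.int64(24), np.int64(91)), (np.int64(26), np.int64(87)), (np.int64(28), np.int64(85))]
rod y 0.065 5.7
rod y 0.08 5.6
rod y 0.09 5.4
rod y 0.1 5.2
```

Run:
```python
from h import *
P=[.4488,-.3038]; Q=q(np.radians(-13.2))
hand.move_gripper(.05,60)
bot.reach([*P,.19],Q); st("above")
bot.servo_line([*P,.083],velocity=.15); st("at")
hand.move_gripper(0.0,110); st("grip")
bot.servo_line([*P,.19],velocity=.15); st("lift")
# hover over gap: tip at heater x=.076
g=hp(.076-.110); bot.reach([*g,.19],q(YH)); st("hover")
for n in("top","scene"):
    c=cam(n); 
    P0=[*hp(.076),.19+.002-.068]; p=proj(c,[P0])[0]; print(n,"tip expected",p)
    u,v=(180,115) if n=="top" else (240,130)
    im=cv2.resize(c["frame"][v:v+100,u:u+130,::-1],None,fx=3,fy=3,interpolation=cv2.INTER_CUBIC)
    globals()[n]=im
cv2.imwrite("pics/hover.png",np.hstack([top,scene]))
```

```text
above t 1.88 p [ 0.4488 -0.3045  0.1903] w 0.0498 F [ 0.   0.3 -0.1] g 0.0
at t 2.75 p [ 0.4492 -0.3043  0.0836] w 0.05 F [ 0.7 -0.3  0.5] g 0.0
grip t 3.18 p [ 0.4492 -0.3041  0.0841] w 0.0118 F [-1.2  0.9  7.9] g 107.4
lift t 4.05 p [ 0.4483 -0.3034  0.1892] w 0.0118 F [-0.5 -0.3 -0.2] g 107.3
hover t 5.33 p [0.548  0.0192 0.1897] w 0.0121 F [ 0.4  0.5 -0.6] g 107.3
top tip expected [221.18205752 141.78346053]
scene tip expected [316.13772213 188.01586495]
```

View pics/hover.png

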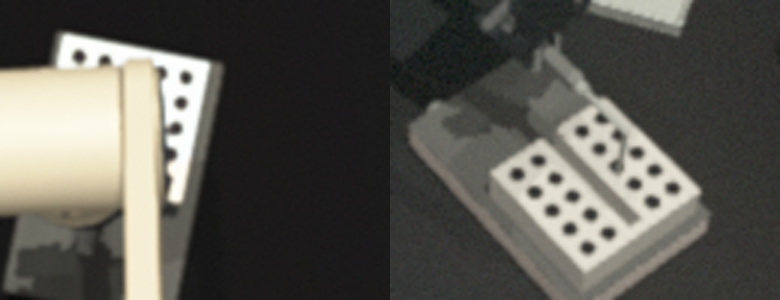

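The top view is blocked by the arm. In the scene crop the tip is at about (618,168), which is full-image (316,186); I expected (316,188), so it matches. I'll descend while watching the force.

Run:
```python
from h import *
g=hp(.076-.110); f0=np.array(get_obs()["wrist_force"]); ok=True
for z in(.15,.14,.13,.12,.1115):
    bot.servo_line([*g,z],velocity=.06); o=st(); d=np.array(o["wrist_force"])-f0
    if np.abs(d).max()>8: ok=False; print("contact"); break
c=cam("scene"); print(proj(c,[[*hp(.076),o["position"][2]-.0666]]))
u,v=(240,130); cv2.imwrite("pics/down.png",cv2.resize(c["frame"][v:v+100,u:u+130,::-1],None,fx=5,fy=5,interpolation=cv2.INTER_CUBIC))
```

```text
t 6.24 p [0.5484 0.0201 0.1501] w 0.0116 F [ 0.  -0.6 -0.6] g 107.3
 t 6.56 p [0.5478 0.02   0.1396] w 0.0119 F [-0.4  0.2 -1.7] g 107.3
 t 6.88 p [0.5478 0.0201 0.1295] w 0.0118 F [ 0.7  0.5 -0.9] g 107.3
 t 7.19 p [0.5478 0.02   0.1195] w 0.0118 F [ 0.5  0.1 -1.4] g 107.3
 t 7.48 p [0.5478 0.02   0.111 ] w 0.0118 F [ 0.4  0.1 -1. ] g 107.3
[[313.36421934 203.8163573 ]]
```

View pics/down.png

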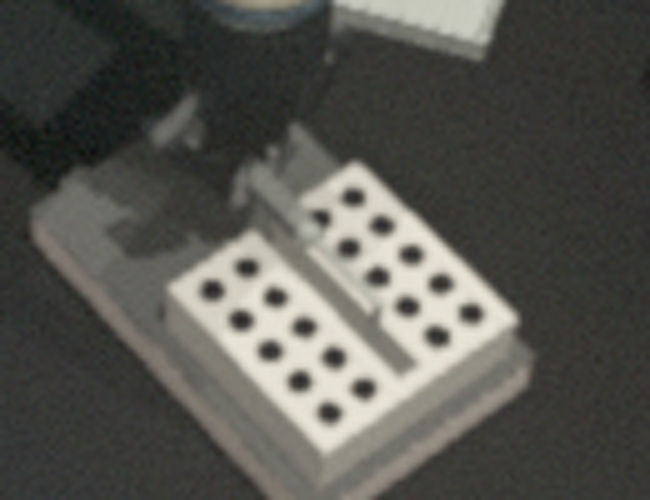

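The tip is in the gap with no contact force; the rod enters at crop (375,310). Now I'll drag.

Run:
```python
from h import *
z=.1105
for x in(.055,.03,0,-.03,-.044):
    bot.servo_line([*hp(x-.110),z],velocity=.06); st(x)
bot.servo_line([*hp(-.040-.110),z],velocity=.06)
bot.servo_line([*hp(-.040-.110),.19],velocity=.15)
bot.reach([.4488,-.3038,.19],q(np.radians(-13.2))); st("over rest")
c=cam("top"); g=c["frame"]
u,v=170,110; a=cv2.resize(g[v:v+130,u:u+100,::-1],None,fx=4,fy=4,interpolation=cv2.INTER_CUBIC)
c2=cam("scene"); b=cv2.resize(c2["frame"][180:300,140:230,::-1],None,fx=4,fy=4,interpolation=cv2.INTER_CUBIC)
im=np.zeros((520,770,3),np.uint8); im[:520,:400]=a; im[:480,405:765]=b
cv2.imwrite("pics/after.png",im)
```

```text
0.055 t 8.03 p [0.5275 0.0246 0.1107] w 0.0116 F [ 0.4  0.6 -0.6] g 107.3
0.03 t 8.6 p [0.5032 0.0299 0.1106] w 0.0122 F [ 0.1  1.2 -1. ] g 107.3
0 t 9.25 p [0.4741 0.0363 0.1107] w 0.0118 F [-0.1 -0.4 -1. ] g 108.7
-0.03 t 9.9 p [0.4448 0.0427 0.1107] w 0.0115 F [ 1.1  0.5 -1.4] g 108.8
-0.044 t 10.28 p [0.4306 0.0457 0.1105] w 0.0122 F [ 0.4 -0.5 -1.3] g 108.8
over rest t 12.53 p [ 0.4488 -0.3028  0.1896] w 0.0122 F [-0.3  0.3 -0.7] g 108.8
```

View pics/after.png

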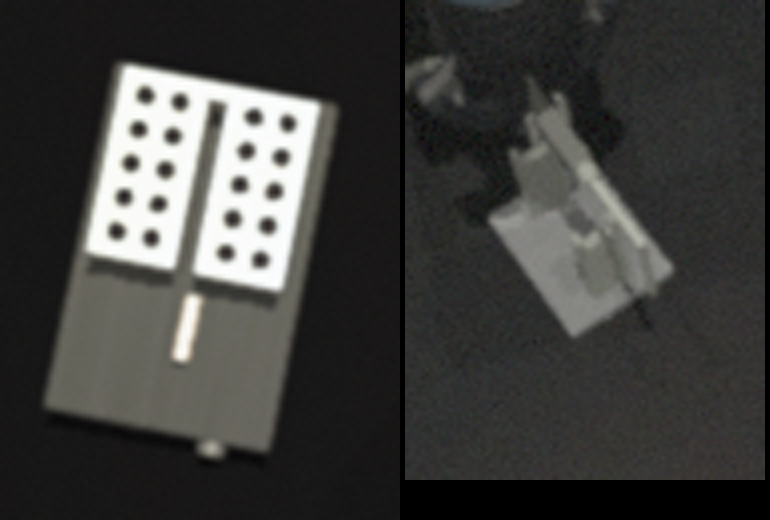

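The bar is out on the deck at crop (187,328), roughly along the gap. Next I'll return the pick, then measure the bar.

Run:
```python
from h import *
P=[.4488,-.3038]
bot.servo_line([*P,.105],velocity=.15); st()
bot.servo_line([*P,.0835],velocity=.06); st("down")
hand.move_gripper(.04); bot.dwell(.2); st("open")
bot.servo_line([*P,.2],velocity=.15); st()
bot.reach([.42,-.45,.3],q(np.radians(-13.2)))
c=cam("top"); g=c["frame"].astype(int); pp=proj(c,[[*hp(-.07),.05]])[0].round().astype(int)
m=np.zeros(g.shape[:2],np.uint8); x,y=pp; m[y-22:y+22,x-16:x+16]=(g.min(2)>150)[y-22:y+22,x-16:x+16]
cs,_=cv2.findContours(m,cv2.RETR_EXTERNAL,cv2.CHAIN_APPROX_NONE)
for cc in cs:
    W=(onz(c,cc.reshape(-1,2),.05)[:,:2]*1000).astype(np.float32); print(len(cc),cv2.boundingRect(cc),cv2.minAreaRect(W))
b=cv2.resize(c["frame"][170:250,290:370,::-1],None,fx=5,fy=5,interpolation=cv2.INTER_CUBIC)
c2=cam("scene"); d=cv2.resize(c2["frame"][190:290,140:230,::-1],None,fx=4,fy=4,interpolation=cv2.INTER_CUBIC)
cv2.imwrite("pics/rest.png",np.hstack([b,d])) if b.shape[0]==d.shape[0] else None
st()
```

```text
t 13.35 p [ 0.4493 -0.3039  0.1056] w 0.0122 F [ 0.4  0.1 -1.7] g 108.8
down t 13.86 p [ 0.449  -0.304   0.0841] w 0.0117 F [-1.7  2.8 12.8] g 110.8
open t 14.44 p [ 0.4488 -0.3038  0.0834] w 0.0399 F [ 0.4 -0.1  0.4] g 0.0
 t 15.37 p [ 0.4483 -0.3034  0.1992] w 0.0397 F [-0.3  0.2 -0.6] g 0.0
36 (213, 184, 7, 16) ((529.3057861328125, 15.52834701538086), (11.796018600463867, 44.46148681640625), 76.8728256225586)
24 (218, 175, 10, 5) ((569.78369140625, -2.288969039916992), (25.17224884033203, 11.228002548217773), 89.1355972290039)
21 (203, 175, 11, 2) ((574.6077880859375, 38.16077423095703), (27.960214614868164, 2.8090720176696777), 89.12482452392578)
 t 16.22 p [ 0.4199 -0.4481  0.2981] w 0.0402 F [ 0.3 -0.   0.8] g 0.0
```

View pics/rest.png

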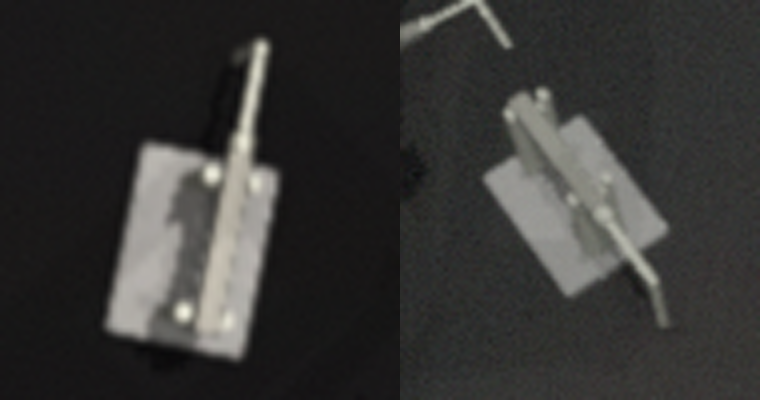

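The pick sits in both notches. The bar measures 44 x 12 mm at (0.529, 0.0155), yaw -13.1°, which agrees with its given size. Now the bar goes to the tray.

Run:
```python
from h import *
B=[.5293,.0155]; Q=q(np.radians(-13.1))
bot.reach([*B,.16],Q); hand.move_gripper(.035,40)
bot.servo_line([*B,.060],velocity=.1); st("at")
hand.move_gripper(0.0,40); o=st("grip")
bot.servo_line([*B,.16],velocity=.12); o=st("lift")
if o["gripper_width"]>.005:
    T=[.4875,.2778]; bot.reach([*T,.16],q(np.radians(19.7))); st("over tray")
    bot.servo_line([*T,.0245],velocity=.1); st("down")
    hand.move_gripper(.03); bot.dwell(.2)
    bot.servo_line([*T,.16],velocity=.15); bot.reach([.42,-.45,.3],q(np.radians(-13.2))); st("clear")
c=cam("top"); cv2.imwrite("pics/end.png",cv2.resize(c["frame"][90:260,60:360,::-1],None,fx=2.6,fy=2.6,interpolation=cv2.INTER_CUBIC))
```

```text
at t 19.4 p [0.5298 0.0155 0.0605] w 0.0349 F [ 0.7 -0.8  0.3] g 0.0
grip t 19.75 p [0.5297 0.0155 0.0606] w 0.0084 F [-1.2  1.3  6.4] g 39.5
lift t 20.73 p [0.5288 0.0155 0.1593] w 0.008 F [-0.6  0.3 -0.5] g 38.8
over tray t 21.77 p [0.4876 0.2769 0.1597] w 0.0083 F [-0.4 -0.  -0.1] g 38.8
down t 23.27 p [0.4879 0.278  0.0251] w 0.008 F [ 0.9  0.7 -1.3] g 38.8
clear t 27.5 p [ 0.4205 -0.4493  0.2998] w 0.0301 F [-0.7 -0.2 -0.3] g 0.0
```

View pics/end.png

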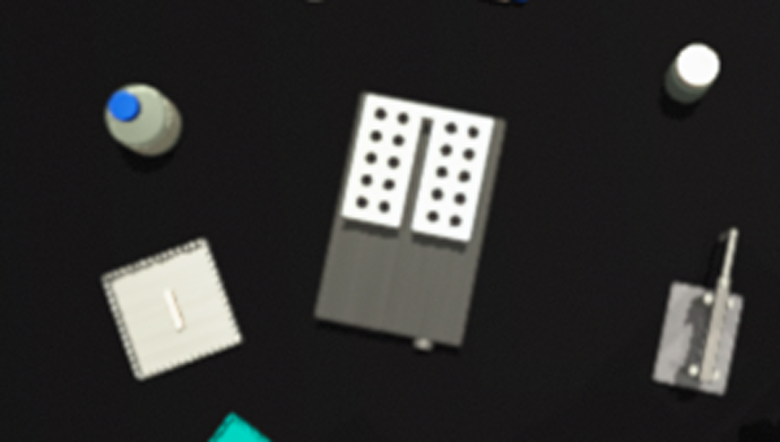

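The bar lies in the middle of the tray at (175,310). The pick is on its rest at (715,330), and the bottle and vial have not moved.

```bash
python3 -c "
from h import *
print(hand_in())"
```

```text
the job is handed in; nothing more can be done
None
```

The job is handed in at about 27.5 s on the robot's clock: the bar is in the steel tray and the pick is back on its rest; the bottle and vial stand where they were, the tube rack was never approached but was outside the last picture, and the hand-in returned no verdict.

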